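Load the incubator shaker, shut its lid and power it up

TASK

Switch the shaker off at its red isolator, then stand every squat amber sample jar upright on the floor of the loading bays in the shaker's chamber. Then press down the knuckle of the lid stay to break it, lower the lid gently until it is fully shut, without letting it drop, and only then switch the isolator back on. Do not tip over or push away the other glassware and tools on the bench.

Things in the scene. Friction and masses are not known exactly. Their poses are not given: they have to be found in the camera images.
- shaker: Teal incubator shaker fixed to the bench. Origin: centre of its chamber's underside; +x to its back (hinge side), +y left, z up. Chamber 200 mm deep in x, 400 mm wide in y, rim 112 mm up, walls 8 to 10 mm; drive housing behind it (x 100 to 175, 106 mm high). Lid hinged on the back rim; folding stay at the -y end, where a 90 mm strip beside the bays is kept free for it to fold down.
- bay1 (a point): Middle of the floor of loading bay 1 of 5 in the chamber (bay 1 farthest to +y, centres 58 mm apart, 115 mm in front (-x) of the lid hinge). Each bay is 55 mm wide in y, 134 mm long in x, between steel rails 18 mm high, 3 mm thick; floor 24 mm, rail tops 42 mm, rim 112 mm above the bench. Axes as the shaker's.
- bay2 (a point): Middle of the floor of loading bay 2 of 5 in the chamber (bay 1 farthest to +y, centres 58 mm apart, 115 mm in front (-x) of the lid hinge). Each bay is 55 mm wide in y, 134 mm long in x, between steel rails 18 mm high, 3 mm thick; floor 24 mm, rail tops 42 mm, rim 112 mm above the bench. Axes as the shaker's.
- bay3 (a point): Middle of the floor of loading bay 3 of 5 in the chamber (bay 1 farthest to +y, centres 58 mm apart, 115 mm in front (-x) of the lid hinge). Each bay is 55 mm wide in y, 134 mm long in x, between steel rails 18 mm high, 3 mm thick; floor 24 mm, rail tops 42 mm, rim 112 mm above the bench. Axes as the shaker's.
- bay4 (a point): Middle of the floor of loading bay 4 of 5 in the chamber (bay 1 farthest to +y, centres 58 mm apart, 115 mm in front (-x) of the lid hinge). Each bay is 55 mm wide in y, 134 mm long in x, between steel rails 18 mm high, 3 mm thick; floor 24 mm, rail tops 42 mm, rim 112 mm above the bench. Axes as the shaker's.
- bay5 (a point): Middle of the floor of loading bay 5 of 5 in the chamber (bay 1 farthest to +y, centres 58 mm apart, 115 mm in front (-x) of the lid hinge). Each bay is 55 mm wide in y, 134 mm long in x, between steel rails 18 mm high, 3 mm thick; floor 24 mm, rail tops 42 mm, rim 112 mm above the bench. Axes as the shaker's.
- lid_hinge (a point): Middle of the lid's hinge line on the chamber's back rim, 112 mm above the bench; the hinge runs along y. Axes as the shaker's.
- lid_bar (a point): Middle of the lid's handle: a round steel bar 12 mm thick, 140 mm long, parallel to the hinge line and 226 mm from it, on two arms beyond the lid's free edge (34 mm clear gap). At lid angle a it is 226*cos(a) mm before (-x) and 226*sin(a) mm above the hinge, plus 7 mm to the lid's outer side. Can be pinched from above, one finger before and one behind it, and turns between them as the lid swings.
- lid (a joint): Lid angle, rad: 0 fully shut, 1.48 as it stands locked open, almost upright. Lid 186 x 400 x 14 mm, cream frame with clear window, 0.6 kg. With the stay broken, friction still holds it up above about 1.25 rad; lower down it falls and slams if let go.
- knuckle_pad (a point): Middle of the top of the orange thumb pad (34 x 26 mm) on the knuckle of the steel lid stay, near the chamber's -y wall. Lower link 78 mm, from the wall near the front; upper 96 mm, to the lid. Locked: links straight, slightly over-centre upwards, pad level, 174 mm above the bench. Pressed down 12 to 25 mm (5 to 12 N) it breaks, moving also about 10 mm to the hinge, and stays so.
- stay_knee (a joint): Bend of the stay's knuckle, rad: 2.39 locked against its stop, 2.27 dead straight, less as it folds, 0 with the lid shut. Below about 2.09 it is safely broken.
- isolator_grip (a point): Middle of the grip bar of the red rotary isolator handle on top of a grey fixed pedestal with yellow plate (100 x 104 mm, plate top 83 mm up). The bar is 62 mm long, 14 mm wide, from 91 to 119 mm above the bench; this point is 107 mm up, on the vertical turning axis. Its y axis runs along the bar; the +y end carries a white pointer line.
- isolator (a joint): Isolator angle, rad: 0 = OFF (bar along the pedestal's y), 1.571 = ON (turned 90 degrees clockwise seen from above: bar along the pedestal's x, pointer to the green mark). A snap spring (0.2 N m) throws it to the nearer end once past half-way; stops at both ends.
- jar1_mid (a point): Centre (half-way up) of squat amber sample jar 1: 40 mm in diameter, 38 mm high with its white cap, about 0.08 kg; z is its axis. Starts upright on the bench to the left (+y) of the shaker. Three to five jars are present; absent ones read None.
- jar2_mid (a point): Centre (half-way up) of squat amber sample jar 2: 40 mm in diameter, 38 mm high with its white cap, about 0.08 kg; z is its axis. Starts upright on the bench to the left (+y) of the shaker. Three to five jars are present; absent ones read None.
- jar3_mid (a point): Centre (half-way up) of squat amber sample jar 3: 40 mm in diameter, 38 mm high with its white cap, about 0.08 kg; z is its axis. Starts upright on the bench to the left (+y) of the shaker. Three to five jars are present; absent ones read None.
- jar4_mid (a point): Centre (half-way up) of squat amber sample jar 4: 40 mm in diameter, 38 mm high with its white cap, about 0.08 kg; z is its axis. Starts upright on the bench to the left (+y) of the shaker. Three to five jars are present; absent ones read None.
- jar5_mid (a point): Centre (half-way up) of squat amber sample jar 5: 40 mm in diameter, 38 mm high with its white cap, about 0.08 kg; z is its axis. Starts upright on the bench to the left (+y) of the shaker. Three to five jars are present; absent ones read None.
- beaker: Empty glass beaker, 56 mm across, 60 mm high, standing among the jars; not part of the job. Origin under its centre.
- wash_bottle: White wash bottle with red cap, 60 mm across, 130 mm high; bystander. Origin under its centre.
- pan: Steel pan, 90 mm across (ears to about 130 mm), 65 mm high; bystander. Origin under its centre.
- dish: White covered dish, 100 mm across, 30 mm high; bystander. Origin under its centre.
- spatula: Steel lab spatula, 190 mm long, lying on the bench; bystander.
- salt_pot: White pot with blue cap, 52 mm across, 50 mm high; bystander. Origin under its centre.

How it is judged (in metres and radians):
On the way, in this order (a step that is already met when the one before it is completed fails the run):
1. the isolator is switched off while the lid is open (value of joint isolator below 0.2 rad and value of joint lid above 1.2 rad), for 0.2 s.
2. every jar stands upright on the floor of the loading bays, with the isolator off and the lid still locked open (x of jar1_mid in the frame of shaker between -0.09 and 0.042 m and y of jar1_mid in the frame of shaker between -0.1 and 0.19 m and z of jar1_mid in the frame of shaker between 0.036 and 0.05 m and angle between each of jar1_mid, jar2_mid, jar3_mid, jar4_mid, jar5_mid's own z axis and vertical below 0.17 rad and x of jar2_mid in the frame of shaker between -0.09 and 0.042 m and y of jar2_mid in the frame of shaker between -0.1 and 0.19 m and z of jar2_mid in the frame of shaker between 0.036 and 0.05 m and x of jar3_mid in the frame of shaker between -0.09 and 0.042 m and y of jar3_mid in the frame of shaker between -0.1 and 0.19 m and z of jar3_mid in the frame of shaker between 0.036 and 0.05 m and x of jar4_mid in the frame of shaker between -0.09 and 0.042 m and y of jar4_mid in the frame of shaker between -0.1 and 0.19 m and z of jar4_mid in the frame of shaker between 0.036 and 0.05 m and x of jar5_mid in the frame of shaker between -0.09 and 0.042 m and y of jar5_mid in the frame of shaker between -0.1 and 0.19 m and z of jar5_mid in the frame of shaker between 0.036 and 0.05 m and value of joint isolator below 0.2 rad and value of joint stay_knee above 2.243 rad), for 0.2 s.
3. the stay is broken at its knuckle, with the lid still up (value of joint stay_knee below 2.113 rad and value of joint lid above 0.9 rad and value of joint isolator below 0.2 rad), for 0.2 s.
4. the lid is shut, with the isolator still off (value of joint lid below 0.04 rad and value of joint isolator below 0.2 rad), for 0.2 s.
5. the isolator is switched on again (value of joint isolator above 1.4 rad and value of joint lid below 0.04 rad), for 0.2 s.
At the end, for the whole second after the job is handed in: Every jar present stands upright (within 0.17 rad) on the floor of the chamber's loading bays, its centre over the bays' floor and at most 7 mm off its resting height; the lid is shut (joint below 0.04 rad), and the isolator is at ON (above 1.4 rad) (all of step 5 and x of jar1_mid in the frame of shaker between -0.09 and 0.042 m and y of jar1_mid in the frame of shaker between -0.1 and 0.19 m and z of jar1_mid in the frame of shaker between 0.036 and 0.05 m and angle between each of jar1_mid, jar2_mid, jar3_mid, jar4_mid, jar5_mid's own z axis and vertical below 0.17 rad and x of jar2_mid in the frame of shaker between -0.09 and 0.042 m and y of jar2_mid in the frame of shaker between -0.1 and 0.19 m and z of jar2_mid in the frame of shaker between 0.036 and 0.05 m and x of jar3_mid in the frame of shaker between -0.09 and 0.042 m and y of jar3_mid in the frame of shaker between -0.1 and 0.19 m and z of jar3_mid in the frame of shaker between 0.036 and 0.05 m and x of jar4_mid in the frame of shaker between -0.09 and 0.042 m and y of jar4_mid in the frame of shaker between -0.1 and 0.19 m and z of jar4_mid in the frame of shaker between 0.036 and 0.05 m and x of jar5_mid in the frame of shaker between -0.09 and 0.042 m and y of jar5_mid in the frame of shaker between -0.1 and 0.19 m and z of jar5_mid in the frame of shaker between 0.036 and 0.05 m); the robot touches nothing.
It fails at once if the lid drops or slams (faster than 1.5 rad/s in the last 0.3 rad before shut) (value of joint lid below 0.3 rad and velocity of joint lid below -1.5 rad/s).
It fails at once if a bystander on the bench is pushed more than 60 mm away (distance of any of beaker, wash_bottle, pan, dish, spatula, salt_pot from where it was at the start of the episode above 0.06 m).
It fails at once if a standing bystander is tipped over (angle between any of beaker, wash_bottle, pan, dish, salt_pot's own z axis and vertical above 0.6 rad).
Of jar1, jar2, jar3, jar4, jar5 only 3 to 5 are there at a start; the rules pass over those that are not, and their reading is None.
At some moment in a run one of jar1, jar2, jar3, jar4, jar5 may be knocked a few centimetres aside while the robot is not near it.
It also fails if it takes over 210 s, if anything falls off the work surface, if the arm or the gripper's body presses on something with over 40 N, if the wrist force passes 120 N, or if a joint passes its speed limit or range.

ROBOT

A 6-joint arm with a two-finger parallel gripper is mounted at the origin on the work surface. World frame = base frame: x ahead of the robot, y to its left, z up, the work surface at z = 0. Lengths are in m, angles in degrees, forces in N, time in s.
With the tool pointing down it reaches from about 0.3 to 0.75 m from the base axis. Payload 8.5 kg.
Tool frame: the origin (TCP) lies on the centre line of the jaws, within the pads' length; the fingertips stand 14 mm ahead of it and the grasp point (between the pads) lies 5 mm behind it; z points along the fingers, x is the direction in which the jaws open and shut, and the axes are right-handed (so a half turn about z gives the same grasp; the last joint's range is limited). The gripper opens to 85 mm and grips with 20 to 120 N. Pads are 22 mm wide; open, the fingers measure 114 mm over their backs; the gripper's body (76 mm by 85 mm) begins 54 mm behind the grasp point. The pads swing forward as they close: fully open they stand 13 mm farther back than shut.
Start: joints at [-76.965, 21.807, 74.336, -0, 83.858, -12.336], TCP at [0.236, -0.497, 0.245] pointing down, gripper open.
Joint ranges: [-178.18, 178.18], [-50.72, 133.34], [12.68, 142.11], [-81.47, 261.47], [9.98, 163.14], [-165.26, 165.26]. Speed limits (degrees/s): [136.94, 136.94, 180, 180, 180, 180].

INTERFACE

Orientations are given as a 3x3 rotation matrix whose columns are the frame's x, y, z axes.
In Python, from rig import * gives the robot as it stands.
- The arm moves only by the shell command python3 -m crank 'ROWS' [FORCE]. ROWS is JSON, one flat list of numbers, 7 for each row, row after row: the turn, a rotation vector about the world's x, y, z in rad, then the shift along the world's x, y, z in m, then the opening in per cent of the stroke, from 0 (shut) to 100 (fully open). A call has 1 to 20 rows; each row shifts and turns the commanded pose from where the row before left it; what a row does not reach is not made up. A row lasts 1/10 s, in which the tool goes at most 50 mm and 8.59 degrees, less where a joint would pass 70% of its speed; a pose out of reach is approached as far as the arm can. A call is refused whole if a number of a shift passes 0.05 or a number of a turn 0.15, either way. A call with a gripper value outside its range is refused whole. The fingers move at their own pace and stop on an object; FORCE is the grip in N (left out, the last holds). Time passes only in rows, so rows that do not move let the fingers close. It gives the time, the measured TCP pose, the force and the opening at its end, in the units of the state.
- observe(): the state, without advancing time (a new reading comes with each control period).
- get_image(name): name is "scene" or "top"; returns a dict with "frame" (384x512x3 uint8, red, green, blue), "fov_y" (degrees; the focal length in pixels is half the picture's height over the tangent of half this angle, whatever the lens; pixels are square), "cx", "cy" (the principal point, pixels), "world_to_cam" (4x4, takes a point from world to camera coordinates). Camera axes: x right, y up, looking along -z (the intrinsics and any distortion apply to the point x, -y, -z); pixel columns grow to the right and rows downward; lengths in m; the calibration is good to about 2 mm. A picture is of the moment at which its call begins. There is no depth.
- close_job(): hands the job in, once; it reports no verdict.
The state is a dict: "time_s": time; "q": joint angles; "qvel": joint speeds; "joint_efforts": joint torques, N m; "position": TCP position; "tool_rot": TCP orientation; "ft_force": force on the tool from outside, world axes, zero at the start; "wrist_torque": the same for the moment, N m; "grip_width": finger opening in m.
Only numpy, scipy, OpenCV 4.12 (cv2) and the standard library are available. Lean on these libraries where they do the work, as an engineer would, in place of code of your own. Each camera call takes 0.05 s, during which the arm holds its last target. There are 200 camera calls.

## Working session

There is one attempt and no reset: what is moved stays moved. The work goes in short steps, Python scripts to look and compute and a shell command to move; the robot and the scene stay as the last step left them, time stands still between calls to the robot, and variables do not carry over. Pictures are saved under pics/ and viewed, about 12 in all and at most 16, crops included, and the job is handed in when it is done.

```bash
ls; mkdir -p pics; python3 - <<'E'
from rig import *
import cv2
for n in("scene","top"):
    d=get_image(n); cv2.imwrite(f"pics/{n}0.png",cv2.resize(d["frame"][:,:,::-1],(800,600),interpolation=cv2.INTER_CUBIC))
    print(n,{k:v for k,v in d.items() if k!="frame"})
print(observe())
E
```

```text
pics
scene {'fov_y': 48.077981466791165, 'cx': 247.77873000793315, 'cy': 185.64306418809196, 'world_to_cam': array([[-0.94743268,  0.31974902,  0.01148395,  0.46872695],
       [-0.19167834, -0.5959597 ,  0.77980219, -0.01879459],
       [ 0.25618496,  0.73660886,  0.62592065, -1.54461432],
       [ 0.        ,  0.        ,  0.        ,  1.        ]])}
top {'fov_y': 55.10599013399517, 'cx': 260.7392290333573, 'cy': 190.48133968810103, 'world_to_cam': array([[ 0.01260408, -0.99960125, -0.02526832, -0.0091599 ],
       [ 0.98687086,  0.0083663 ,  0.1612945 , -0.50586042],
       [-0.16101878, -0.02696954,  0.98658279, -1.12650006],
       [ 0.        ,  0.        ,  0.        ,  1.        ]])}
{'time_s': 0.1, 'q': array([-7.69645245e+01,  2.18397602e+01,  7.43788646e+01, -4.26353405e-04,
        8.38575211e+01, -1.23353604e+01]), 'qvel': array([ 0.01205779, -0.1184195 , -0.08337218, -0.00872227,  0.16119851,
       -0.10491812]), 'joint_efforts': array([ 4.12064619e-03, -4.49221373e+01, -2.31655812e+01, -1.88007139e-04,
        3.66910870e-03,  1.69937817e-05]), 'position': array([ 0.23560714, -0.49672067,  0.24475795]), 'tool_rot': array([[ 4.28475795e-01, -9.03553207e-01, -3.06968563e-04],
       [-9.03552324e-01, -4.28475816e-01,  1.29307936e-03],
       [-1.29989460e-03, -2.76691046e-04, -9.99999117e-01]]), 'ft_force': array([-0.49171479, -0.29927787, -0.52961863]), 'wrist_torque': array([ 0.02028119, -0.00227325, -0.01300381]), 'grip_width': 0.08549010502500833}
```

View pics/scene0.png

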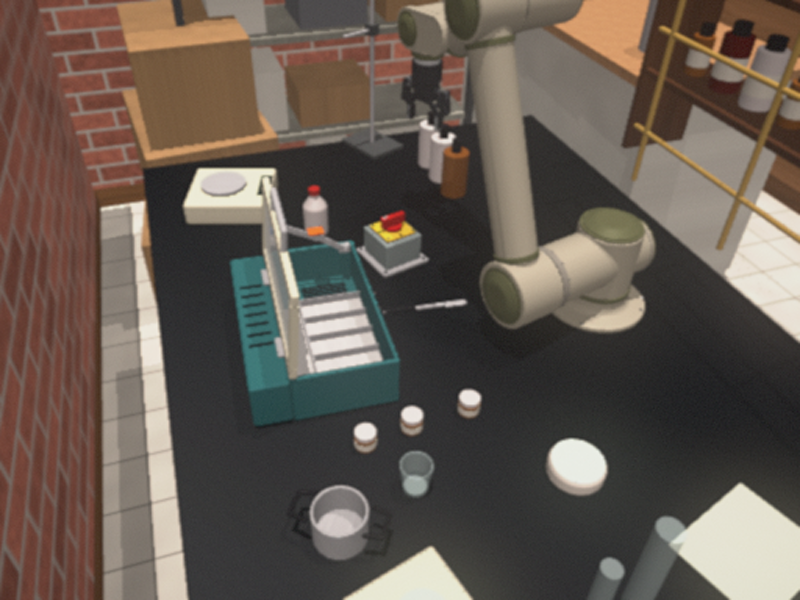

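View pics/top0.png

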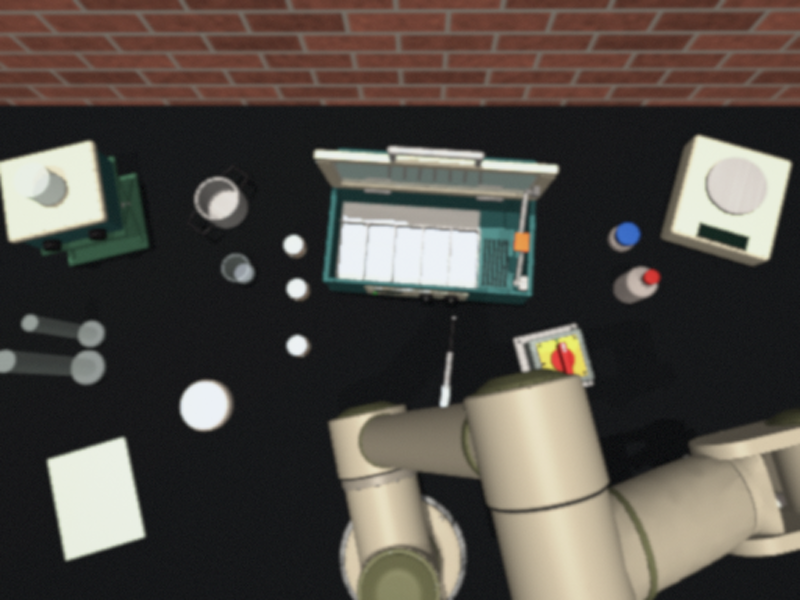

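```bash
cat > h.py <<'E'
from rig import *
import numpy as np, cv2
def ray(d,u,v,z):
    "pixel in native 512x384 picture + height -> world"
    f=192/np.tan(np.radians(d["fov_y"]/2)); M=d["world_to_cam"]; R,t=M[:3,:3],M[:3,3]
    r=R.T@np.array([(u-d["cx"])/f,-(v-d["cy"])/f,-1]); c=-R.T@t
    return c+r*(z-c[2])/r[2]
def proj(d,P):
    f=192/np.tan(np.radians(d["fov_y"]/2)); M=d["world_to_cam"]; p=M[:3,:3]@np.array(P)+M[:3,3]
    return np.array([d["cx"]+f*p[0]/-p[2], d["cy"]-f*p[1]/-p[2]])
def crop(n,name,x0,y0,x1,y1,s):
    d=get_image(n); cv2.imwrite(f"pics/{name}.png",cv2.resize(d["frame"][y0:y1,x0:x1,::-1],None,fx=s,fy=s,interpolation=cv2.INTER_CUBIC)); return d
E
python3 - <<'E'
from h import *
d=crop("top","t1",175,90,390,250,3.7)
k=1/1.5625
for n,u,v,z in [("j",294,245,.038),("j",297,289,.038),("j",298,346,.038),("pad",522,242,.174),("FL",325,293,.112),("FR",533,301,.112),("iso",563,357,.119),("barL",391,152,.34),("barR",482,157,.34),("bay1c",349,251,.024),("bay5",466,258,.024)]:
    print(n,ray(d,u*k,v*k,z).round(4))
s=crop("scene","s1",130,100,330,330,2.6)
for n,u,v,z in [("j",365,431,.038),("j",412,414,.038),("j",470,397,.038),("pad",315,231,.174),("iso",393,221,.119)]:
    print(n,ray(s,u*k,v*k,z).round(4))
E
```

```text
j [0.6152 0.2333 0.038 ]
j [0.5224 0.223  0.038 ]
j [0.4057 0.2158 0.038 ]
pad [ 0.5883 -0.2142  0.174 ]
FL [0.502  0.1522 0.112 ]
FR [ 0.4899 -0.2436  0.112 ]
iso [ 0.3844 -0.2951  0.119 ]
barL [0.6885 0.0167 0.34  ]
barR [ 0.6804 -0.1256  0.34  ]
bay1c [0.6066 0.1202 0.024 ]
bay5 [ 0.5932 -0.1241  0.024 ]
j [0.6167 0.2375 0.038 ]
j [0.5241 0.2267 0.038 ]
j [0.407  0.2216 0.038 ]
pad [ 0.5901 -0.2052  0.174 ]
iso [ 0.39   -0.2719  0.119 ]
```

View pics/t1.png

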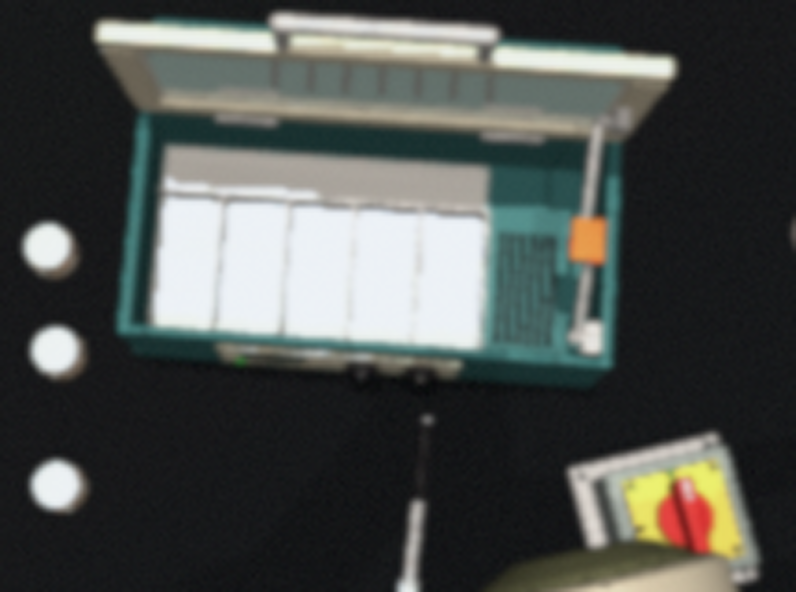

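View pics/s1.png

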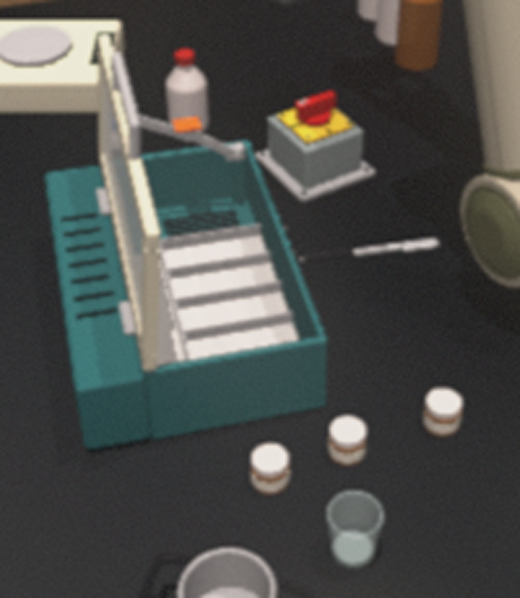

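```bash
cat > fit.py <<'E'
from h import *
from scipy.optimize import least_squares
t,s=get_image("top"),get_image("scene")
T=lambda x,y:(175+x/3.7,90+y/3.7); S=lambda x,y:(130+x/2.6,100+y/2.6)
def tri(a,b):
    f=lambda P:np.r_[proj(t,P)-a,proj(s,P)-b]
    r=least_squares(f,[.5,0,.1]); return r.x.round(4),r.fun.round(1)
print("pad",tri(T(588,236),S(187,124)))
print("iso",tri(T(692,514),S(317,105)))
for a,b in [((48,247),(270,455)),((55,351),(348,428)),((57,485),(443,399))]:
    A,B=T(*a),S(*b); print("jar",tri(A,B),ray(t,*A,.038).round(4),ray(s,*B,.038).round(4))
L=[(t,T(120,332),(-.1,.2,.112)),(t,T(612,361),(-.1,-.2,.112)),(t,T(272,20),(.0775,.07,.34)),(t,T(497,36),(.0775,-.07,.34)),
   (t,T(165,193),(.043,.19,.036)),(t,T(487,210),(.043,-.1,.036)),(s,S(324,345),(-.1,.2,.112)),(s,S(247,143),(-.1,-.2,.112))]
def W(p,l): c,n=np.cos(p[2]),np.sin(p[2]); return [p[0]+c*l[0]-n*l[1],p[1]+n*l[0]+c*l[1],l[2]]
r=least_squares(lambda p:np.concatenate([proj(d,W(p,l))-q for d,q,l in L]),[.596,-.05,0],loss="soft_l1")
print(r.x.round(4),np.degrees(r.x[2]));print(np.array([proj(d,W(r.x,l))-q for d,q,l in L]).round(1))
for n,l in dict(bay2=(-.024,.103,0),bay3=(-.024,.045,0),bay4=(-.024,-.013,0),bar=(.0775,0,.34)).items(): print(n,np.round(W(r.x,l),4))
for c in("plate",):
    q=[(623,488),(723,459),(748,552)]
    print([ray(t,*T(*a),.083).round(4) for a in q])
print("cams",[-d["world_to_cam"][:3,:3].T@d["world_to_cam"][:3,3] for d in(t,s)])
E
python3 fit.py
```

```text
pad (array([ 0.5903, -0.2136,  0.1705]), array([-0.3,  0.7, -0.9, -0.3]))
iso (array([ 0.3818, -0.3025,  0.1042]), array([-0.4,  0.8, -1.1, -0.2]))
jar (array([0.6152, 0.2342, 0.0373]), array([-0. ,  0.1, -0.1, -0. ])) [0.6153 0.2339 0.038 ] [0.6151 0.2349 0.038 ]
jar (array([0.5228, 0.2242, 0.0362]), array([-0. ,  0.1, -0.1, -0. ])) [0.5227 0.2237 0.038 ] [0.5233 0.2256 0.038 ]
jar (array([0.4066, 0.2174, 0.0361]), array([-0.1,  0.1, -0.1, -0. ])) [0.4068 0.2169 0.038 ] [0.4072 0.219  0.038 ]
[ 0.613  -0.0489 -0.0633] -3.6270855272072895
[[-0.7 -0.1]
 [ 0.1  1.5]
 [ 2.  -0.6]
 [-1.7 -1.4]
 [-1.6 -0.7]
 [ 0.3  0.6]
 [ 0.9 -2.8]
 [-0.3 -2.4]]
bay2 [0.5956 0.0554 0.    ]
bay3 [ 0.5919 -0.0025  0.    ]
bay4 [ 0.5882 -0.0604  0.    ]
bar [ 0.6904 -0.0538  0.34  ]
[array([ 0.4058, -0.254 ,  0.083 ]), array([ 0.4302, -0.3352,  0.083 ]), array([ 0.3555, -0.3525,  0.083 ])]
cams [array([ 0.3179467 , -0.03530526,  1.19274661]), array([0.83619166, 0.97670078, 0.97607923])]
```

```bash
python3 -m crank '[0,0,-0.033,0.0243,0.0323,-0.0125,40, 0,0,-0.033,0.0243,0.0323,-0.0125,40, 0,0,-0.033,0.0243,0.0323,-0.0125,40, 0,0,-0.033,0.0243,0.0323,-0.0125,40, 0,0,-0.033,0.0243,0.0323,-0.0125,40, 0,0,-0.033,0.0243,0.0323,-0.0125,40, 0,0,0,0,0,0,40, 0,0,0,0,0,0,40]' 30; python3 - <<'E'
from h import *
crop("top","t2",290,180,400,262,7); s=crop("scene","s2",200,110,280,170,8)
print(observe()["position"],observe()["tool_rot"][:,0])
E
```

```text
time_s: 1.1
position: [0.3818, -0.3028, 0.1703]
tool_rot: [[0.244, -0.97, -0.0], [-0.97, -0.244, -0.0], [0.0, 0.0, -1.0]]
ft_force: [0.7, 0.0, 0.5]
grip_width: 0.0342
[ 0.38121972 -0.30408947  0.17069121] [ 0.24179322 -0.97032729  0.00099642]
```

View pics/s2.png

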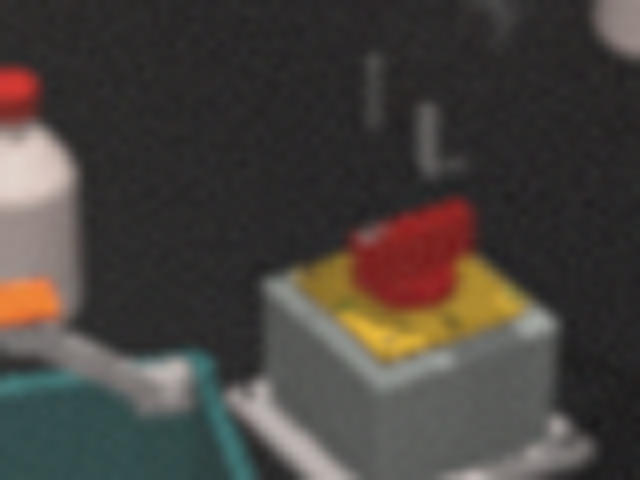

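The close-up shows the two finger pads (372,90 and 430,140) straddling the red bar (410,250), aligned with it. Descend, grip and turn.

```bash
python3 -m crank '[0,0,0,0,0,-0.02,40, 0,0,0,0,0,-0.02,40, 0,0,0,0,0,-0.021,40, 0,0,0,0,0,0,40, 0,0,0,0,0,0,0, 0,0,0,0,0,0,0, 0,0,0,0,0,0,0, 0,0,0,0,0,0,0]' 30
```

```text
time_s: 2.0
position: [0.3809, -0.3024, 0.1103]
tool_rot: [[0.242, -0.97, -0.001], [-0.97, -0.242, 0.001], [-0.002, 0.0, -1.0]]
ft_force: [-3.6, 5.4, 1.7]
grip_width: 0.0135
```

Gripped at 13.5 mm (bar 14 mm). Turn +90° (≈1.60 rad to the stop).

```bash
python3 -m crank '[0,0,0.14,0,0,0,0, 0,0,0.14,0,0,0,0, 0,0,0.14,0,0,0,0, 0,0,0.14,0,0,0,0, 0,0,0.14,0,0,0,0, 0,0,0.14,0,0,0,0, 0,0,0.14,0,0,0,0, 0,0,0.14,0,0,0,0, 0,0,0.14,0,0,0,0, 0,0,0.14,0,0,0,0, 0,0,0.14,0,0,0,0, 0,0,0.03,0,0,0,0, 0,0,0,0,0,0,0]'
```

```text
time_s: 3.3
position: [0.3848, -0.3049, 0.1105]
tool_rot: [[0.97, 0.241, 0.009], [0.241, -0.97, -0.004], [0.008, 0.006, -1.0]]
ft_force: [20.8, -2.7, -14.3]
grip_width: 0.0135
```

```bash
python3 -m crank '[0,0,0,0,0,0,45, 0,0,0,0,0,0,45, 0,0,0,0,0,0,45, 0,0,0,0,0,0.04,45, 0,0,0,0,0,0.045,45, 0,0,0,0.0,0.045,0,45, 0,0,0,0,0.045,0,80, 0,0,-0.03,0,0.045,0,80, 0,0,-0.07,0,0.045,0,80, 0,0,-0.07,0,0.045,0,80, 0,0,-0.07,0,0.045,0,80, 0,0,-0.067,0,0.045,0,80, 0,0,0,0,0.045,0,80, 0,0,0,0,0.045,0,80, 0,0,0,0,0.045,0,80, 0,0,0,0,0,0,80]'; python3 - <<'E'
from h import *
crop("scene","s3",180,90,340,300,2.8)
E
```

```text
time_s: 4.9
position: [0.3805, 0.1508, 0.1947]
tool_rot: [[0.998, -0.057, 0.001], [-0.057, -0.998, 0.001], [0.0, -0.001, -1.0]]
ft_force: [0.2, -1.0, -0.0]
grip_width: 0.0682
```

View pics/s3.png

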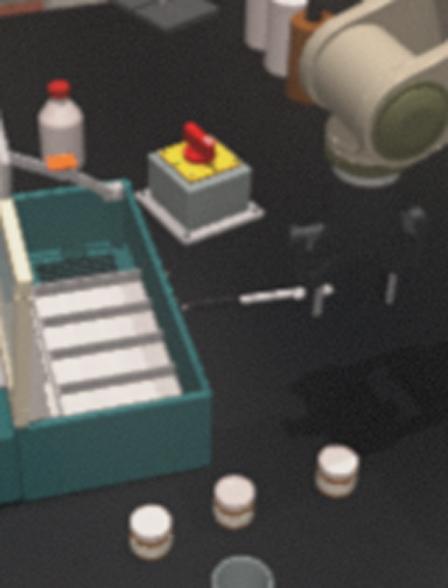

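Isolator now OFF (red bar at 198,143 lies crosswise); the three jars are where they were. Pick jar 3 (nearest).

```bash
python3 -m crank '[0,0,0,0.013,0.0333,0,80, 0,0,0,0.013,0.0333,0,80, 0,0,0,0,0,-0.045,80, 0,0,0,0,0,-0.045,80, 0,0,0,0,0,-0.045,80, 0,0,0,0,0,-0.025,80, 0,0,0,0,0,-0.013,80, 0,0,0,0,0,0,80, 0,0,0,0,0,0,0, 0,0,0,0,0,0,0, 0,0,0,0,0,0,0, 0,0,0,0,0,0,0]' 25
```

```text
time_s: 6.15
position: [0.4082, 0.2132, 0.0225]
tool_rot: [[0.998, -0.063, 0.002], [-0.063, -0.998, -0.0], [0.002, -0.0, -1.0]]
ft_force: [-0.6, -3.4, 7.3]
grip_width: 0.0387
```

```bash
python3 -m crank '[0,0,0,0,0,0.04,0, 0,0,0,0,0,0.04,0, 0,0,0,0,0,0.04,0, 0,0,0,0,0,0.04,0, 0,0,0,0.0257,-0.039,0,0, 0,0,0,0.0257,-0.039,0,0, 0,0,0,0.0257,-0.039,0,0, 0,0,0,0.0257,-0.039,0,0, 0,0,0,0.0257,-0.039,0,0, 0,0,0,0.0257,-0.039,0,0, 0,0,0,0.0257,-0.039,0,0, 0,0,0,0,0,0,0, 0,0,0,0,0,0,0]'
```

```text
time_s: 7.45
position: [0.5872, -0.0602, 0.1813]
tool_rot: [[0.998, -0.064, -0.0], [-0.064, -0.998, 0.0], [-0.0, -0.0, -1.0]]
ft_force: [0.3, 0.9, -0.7]
grip_width: 0.0387
```

```bash
python3 -m crank '[0,0,0,0,0,-0.04,0, 0,0,0,0,0,-0.04,0, 0,0,0,0,0,-0.03,0, 0,0,0,0,0,-0.015,0, 0,0,0,0,0,-0.005,0, 0,0,0,0,0,-0.003,0, 0,0,0,0,0,0,0]'
```

```text
time_s: 8.15
position: [0.5875, -0.0591, 0.0492]
tool_rot: [[0.998, -0.062, 0.001], [-0.062, -0.998, -0.0], [0.001, 0.0, -1.0]]
ft_force: [0.2, -0.6, -0.5]
grip_width: 0.0388
```

```bash
python3 -m crank '[0,0,0,0,0,-0.003,0, 0,0,0,0,0,0,0, 0,0,0,0,0,0,65, 0,0,0,0,0,0,65, 0,0,0,0,0,0.02,65, 0,0,0,0,0,0.04,65, 0,0,0,0,0,0.04,65, 0,0,0,0,0,0.04,80, 0,0,0,-0.01,0.045,0,80, 0,0,0,-0.01,0.045,0,80, 0,0,0,-0.01,0.045,0,80, 0,0,0,-0.01,0.045,0,80, 0,0,0,-0.01,0.045,0,80, 0,0,0,-0.005,0.045,0,80, 0,0,0,0,0,0,80]'; python3 - <<'E'
from h import *
crop("top","t3",170,120,350,255,4.2)
E
```

```text
time_s: 9.65
position: [0.531, 0.215, 0.1854]
tool_rot: [[0.998, -0.058, -0.0], [-0.058, -0.998, 0.001], [-0.0, -0.001, -1.0]]
ft_force: [-0.3, -0.3, -0.9]
grip_width: 0.0681
```

View pics/t3.png

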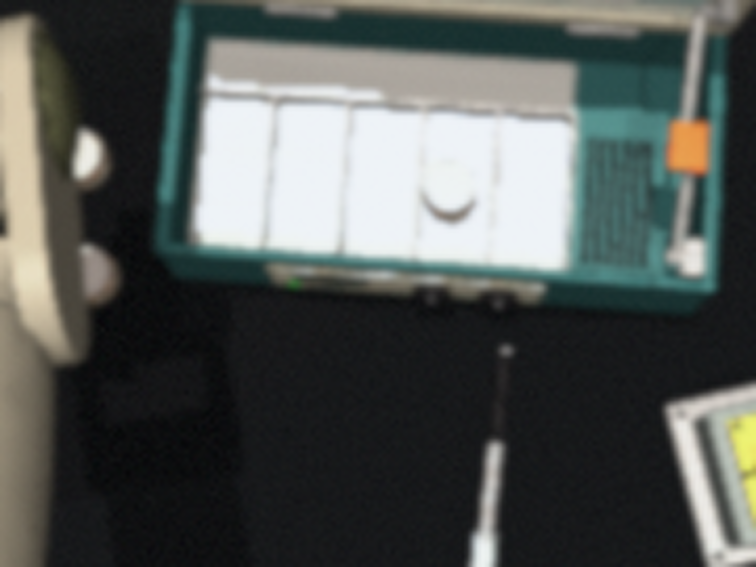

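Jar 3 stands in bay 4 (cap at 448,187). Next jar 2.

```bash
python3 -m crank '[0,0,0,-0.008,0.010,0,80, 0,0,0,0,0,-0.045,80, 0,0,0,0,0,-0.045,80, 0,0,0,0,0,-0.04,80, 0,0,0,0,0,-0.022,80, 0,0,0,0,0,-0.010,80, 0,0,0,0,0,0,80, 0,0,0,0,0,0,0, 0,0,0,0,0,0,0, 0,0,0,0,0,0,0, 0,0,0,0,0,0,0]' 25
```

```text
time_s: 10.8
position: [0.5251, 0.2205, 0.0249]
tool_rot: [[0.998, -0.063, 0.003], [-0.063, -0.998, 0.0], [0.003, -0.0, -1.0]]
ft_force: [-0.8, -1.1, 6.9]
grip_width: 0.0393
```

```bash
python3 -m crank '[0,0,0,0,0,0.04,0, 0,0,0,0,0,0.04,0, 0,0,0,0,0,0.04,0, 0,0,0,0,0,0.04,0, 0,0,0,0.0134,-0.0453,0,0, 0,0,0,0.0134,-0.0453,0,0, 0,0,0,0.0134,-0.0453,0,0, 0,0,0,0.0134,-0.0453,0,0, 0,0,0,0.0134,-0.0453,0,0, 0,0,0,0,0,0,0, 0,0,0,0,0,-0.04,0, 0,0,0,0,0,-0.04,0, 0,0,0,0,0,-0.03,0, 0,0,0,0,0,-0.015,0, 0,0,0,0,0,-0.005,0, 0,0,0,0,0,-0.003,0, 0,0,0,0,0,0,0]'
```

```text
time_s: 12.5
position: [0.5917, -0.0059, 0.0511]
tool_rot: [[0.998, -0.063, 0.001], [-0.063, -0.998, -0.0], [0.001, 0.0, -1.0]]
ft_force: [-1.0, 0.5, -1.3]
grip_width: 0.0386
```

```bash
python3 -m crank '[0,0,0,0,0,-0.002,0, 0,0,0,0,0,0,0, 0,0,0,0,0,0,65, 0,0,0,0,0,0,65, 0,0,0,0,0,0.02,65, 0,0,0,0,0,0.04,65, 0,0,0,0,0,0.04,65, 0,0,0,0,0,0.04,80, 0,0,0,0.004,0.04,0,80, 0,0,0,0.004,0.04,0,80, 0,0,0,0.004,0.04,0,80, 0,0,0,0.004,0.04,0,80, 0,0,0,0.004,0.04,0,80, 0,0,0,0.003,0.04,0,80, 0,0,0,0,0,0,80]'; python3 - <<'E'
from h import *
crop("scene","s4",180,180,300,300,5)
E
```

```text
time_s: 14.0
position: [0.6137, 0.2384, 0.1881]
tool_rot: [[0.998, -0.058, 0.0], [-0.058, -0.998, 0.001], [-0.0, -0.001, -1.0]]
ft_force: [-0.8, -0.0, -0.0]
grip_width: 0.0683
```

View pics/s4.png

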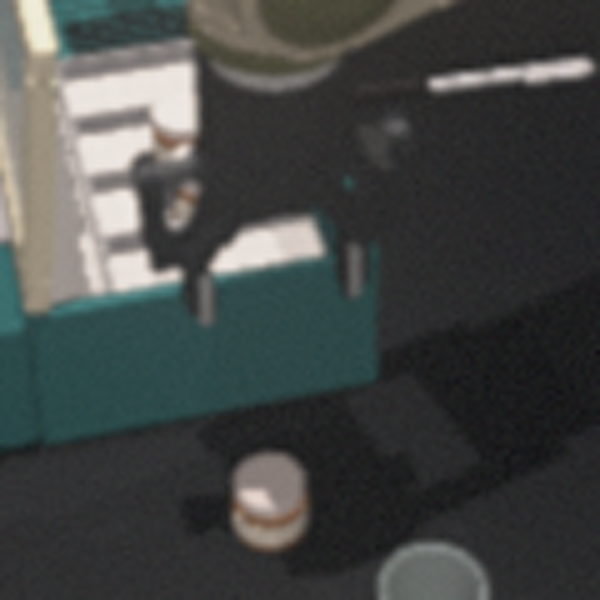

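```bash
python3 -m crank '[0,0,0,0.001,0,-0.045,80, 0,0,0,0,0,-0.045,80, 0,0,0,0,0,-0.04,80, 0,0,0,0,0,-0.022,80, 0,0,0,0,0,-0.011,80, 0,0,0,0,0,0,80, 0,0,0,0,0,0,0, 0,0,0,0,0,0,0, 0,0,0,0,0,0,0, 0,0,0,0,0,0,0]' 25
```

```text
time_s: 15.05
position: [0.6163, 0.234, 0.0273]
tool_rot: [[0.998, -0.063, 0.003], [-0.063, -0.998, 0.0], [0.003, -0.001, -1.0]]
ft_force: [-0.3, -1.1, 6.2]
grip_width: 0.0394
```

```bash
python3 -m crank '[0,0,0,0,0,0.04,0, 0,0,0,0,0,0.04,0, 0,0,0,0,0,0.04,0, 0,0,0,0,0,0.04,0, 0,0,0,-0.0052,-0.0447,0,0, 0,0,0,-0.0052,-0.0447,0,0, 0,0,0,-0.0052,-0.0447,0,0, 0,0,0,-0.0052,-0.0447,0,0, 0,0,0,0,0,0,0, 0,0,0,0,0,-0.04,0, 0,0,0,0,0,-0.04,0, 0,0,0,0,0,-0.03,0, 0,0,0,0,0,-0.015,0, 0,0,0,0,0,-0.005,0, 0,0,0,0,0,-0.003,0, 0,0,0,0,0,0,0]'
```

```text
time_s: 16.65
position: [0.5949, 0.0554, 0.0531]
tool_rot: [[0.998, -0.063, 0.001], [-0.063, -0.998, -0.0], [0.001, -0.0, -1.0]]
ft_force: [-0.3, 0.2, -0.1]
grip_width: 0.0387
```

```bash
python3 -m crank '[0,0,0,0,0,-0.002,0, 0,0,0,0,0,0,0, 0,0,0,0,0,0,65, 0,0,0,0,0,0,65, 0,0,0,0,0,0.02,65, 0,0,0,0,0,0.04,65, 0,0,0,0,0,0.04,65, 0,0,0,0,0,0.04,20, 0,0,0,-0.04,-0.025,0.01,0, 0,0,0,-0.04,-0.025,0.01,0, 0,0,0,-0.04,-0.025,0.01,0, 0,0,0,-0.04,-0.025,0.01,0, 0,0,0,-0.04,-0.025,0.01,0, 0,0,0,-0.02,-0.025,0,0, 0,0,0,0,0,0,0]'; python3 - <<'E'
from h import *
crop("top","t4",200,120,350,210,5); crop("scene","s5",180,130,320,260,4.6)
import cv2
a,b=cv2.imread("pics/t4.png"),cv2.imread("pics/s5.png")
b=cv2.resize(b,(int(b.shape[1]*450/b.shape[0])-80,450)); 
cv2.imwrite("pics/c1.png",cv2.resize(np.hstack([a,b]),(800,int(450*800/(a.shape[1]+b.shape[1])))))
E
```

```text
time_s: 18.15
position: [0.3728, -0.0966, 0.2409]
tool_rot: [[0.998, -0.067, 0.001], [-0.067, -0.998, -0.001], [0.001, 0.001, -1.0]]
ft_force: [0.6, 0.7, 0.7]
grip_width: 0.0001
```

View pics/c1.png

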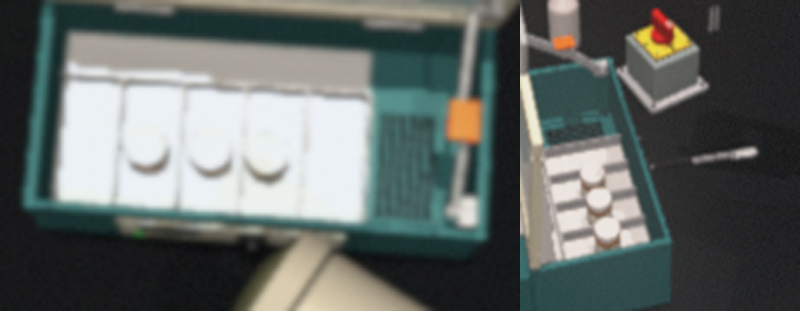

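Picture: three jars upright in bays 2, 3, 4 (left half 147,150 / 212,153 / 268,158), isolator crosswise (OFF), lid locked. Go to the knuckle pad.

```bash
python3 -m crank '[0,0,0,0.0362,-0.0195,-0.004,0, 0,0,0,0.0362,-0.0195,-0.004,0, 0,0,0,0.0362,-0.0195,-0.004,0, 0,0,0,0.0362,-0.0195,-0.004,0, 0,0,0,0.0362,-0.0195,-0.004,0, 0,0,0,0.0362,-0.0195,-0.004,0, 0,0,0,0,0,-0.015,0, 0,0,0,0,0,-0.008,0, 0,0,0,0,0,0,0, 0,0,0,0,0,0,0]'
```

```text
time_s: 19.25
position: [0.5918, -0.211, 0.1938]
tool_rot: [[0.998, -0.062, 0.0], [-0.062, -0.998, -0.0], [0.0, 0.0, -1.0]]
ft_force: [-0.0, -1.4, 0.0]
grip_width: 0.0001
```

```bash
python3 -m crank '[0,0,0,-0.001,-0.002,-0.005,0, 0,0,0,0.001,0,-0.004,0, 0,0,0,0.002,0,-0.004,0, 0,0,0,0.002,0,-0.004,0]'; python3 -m crank '[0,0,0,0.002,0,-0.004,0, 0,0,0,0.002,0,-0.004,0, 0,0,0,0,0,0,0]';
```

```text
time_s: 19.65
position: [0.5982, -0.2144, 0.1789]
tool_rot: [[0.998, -0.063, 0.009], [-0.063, -0.998, -0.003], [0.01, 0.003, -1.0]]
ft_force: [10.0, 1.2, 9.6]
grip_width: -0.0003
time_s: 19.95
position: [0.6032, -0.2147, 0.1712]
tool_rot: [[0.998, -0.063, 0.012], [-0.063, -0.998, -0.004], [0.012, 0.004, -1.0]]
ft_force: [10.4, -1.4, 7.8]
grip_width: -0.0003
```

```bash
python3 -m crank '[0,0,0,0.001,0,-0.004,0, 0,0,0,0.001,0,-0.004,0, 0,0,0,0,0,-0.002,0, 0,0,0,0,0,0,0, 0,0,0,0,0,0,0]'
```

```text
time_s: 20.45
position: [0.6062, -0.2149, 0.1621]
tool_rot: [[0.998, -0.063, 0.015], [-0.063, -0.998, -0.005], [0.016, 0.004, -1.0]]
ft_force: [17.1, -1.1, 9.7]
grip_width: 0.0001
```

```bash
python3 -m crank '[0,0,0,0,0,0.03,0, 0,0,0,-0.01,0,0.03,0, 0,0,0,-0.03,0.03,0.03,0, 0,0,0,-0.03,0.03,0.03,30, 0,0,0,-0.03,0.03,0.03,50, 0,0,0,-0.03,0.03,0.03,50, 0,0,0,-0.03,0.03,0.03,50, 0,0,0,0,0.0,0.03,50, 0,0,0,0,0,0,50]'; python3 - <<'E'
from h import *
crop("top","t5",230,80,350,200,5); crop("scene","s6",150,90,240,240,4)
import cv2
a,b=cv2.imread("pics/t5.png"),cv2.imread("pics/s6.png"); c=np.zeros((600,965,3),np.uint8)
c[:,:600]=a; c[:,605:]=b; cv2.imwrite("pics/c2.png",c[:,:,:][:, :]); cv2.imwrite("pics/c2.png",cv2.resize(c,(800,497)))
E
```

```text
time_s: 21.35
position: [0.4472, -0.069, 0.3968]
tool_rot: [[0.998, -0.062, 0.008], [-0.062, -0.998, -0.004], [0.008, 0.003, -1.0]]
ft_force: [0.6, -0.5, -0.2]
grip_width: 0.0428
```

View pics/c2.png

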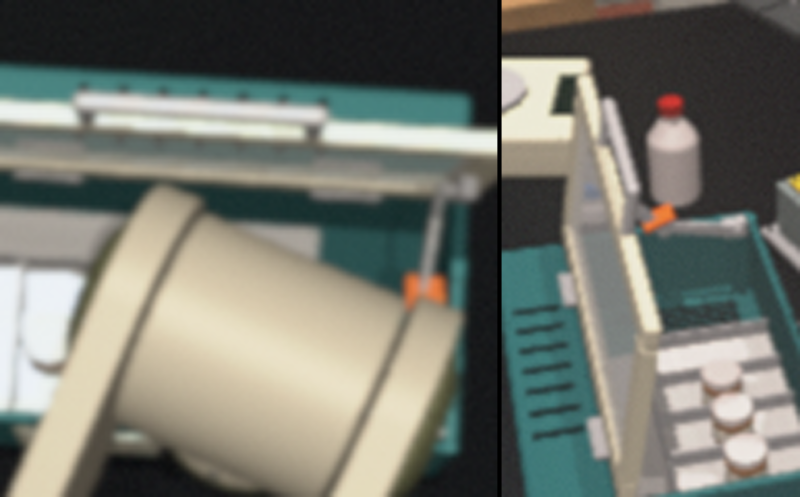

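```bash
cat > lid.py <<'E'
from h import *
from scipy.optimize import least_squares
t,s=get_image("top"),get_image("scene")
def bar(p,y):
    a,dx,dy=p; x=.091-.226*np.cos(a)+.007*np.sin(a); z=.112+.226*np.sin(a)+.007*np.cos(a)
    c,n=np.cos(-.0633),np.sin(-.0633); return [.613+dx+c*x-n*y,-.0489+dy+n*x+c*y,z]
L=[(t,(248.6,104.6),.068),(t,(308.6,108.2),-.068),(s,(189.6,150.3),.068),(s,(181.8,120.2),-.068)]
for st in([1.4,0,0],):
    r=least_squares(lambda p:np.r_[np.concatenate([proj(d,bar(p,y))-q for d,q,y in L]),p[1:]/.002],st)
    print(r.x.round(4),r.fun.round(1),np.round(bar(r.x,0),4))
E
python3 lid.py
```

```text
[1.3707e+00 4.0000e-04 6.0000e-04] [ 1.8  0.4 -2.8  0.3 -0.7 -3.6 -0.2  1.3  0.2  0.3] [ 0.6662 -0.0516  0.3349]
```

Picture: the stay's knuckle has folded down (pad at 657,217 right half), the lid leans forward to about 1.37 rad, handle bar between (77,102) and (326,117). Go over the bar.

```bash
python3 -m crank '[0,0,0,0.0365,0.003,0,60, 0,0,0,0.0365,0.003,0,60, 0,0,0,0.0365,0.003,0,60, 0,0,0,0.0365,0.003,0,60, 0,0,0,0.0365,0.003,0,60, 0,0,0,0.0365,0.003,0,60, 0,0,0,0,0,0,60, 0,0,0,0,0,0,60]' 30; python3 - <<'E'
from h import *
d=get_image("scene"); cv2.imwrite("pics/s7.png",cv2.resize(d["frame"][80:220,130:270,::-1],None,fx=4.2,fy=4.2,interpolation=cv2.INTER_CUBIC))
E
```

```text
time_s: 22.35
position: [0.6671, -0.0519, 0.39]
tool_rot: [[0.998, -0.063, -0.004], [-0.063, -0.998, 0.001], [-0.004, -0.001, -1.0]]
ft_force: [-0.8, 0.4, -0.2]
grip_width: 0.0513
```

View pics/s7.png

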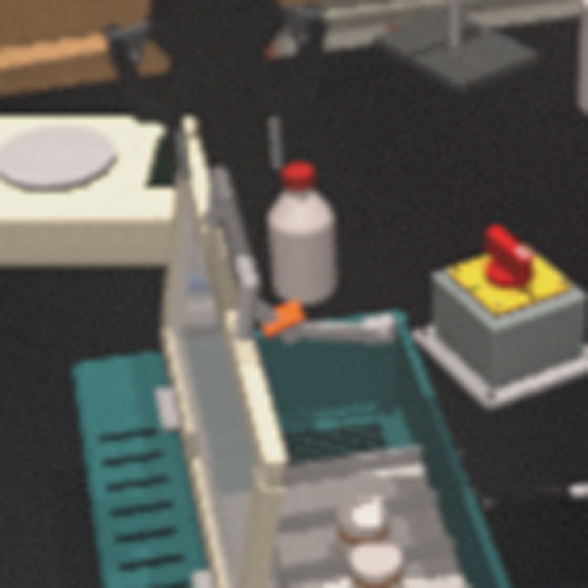

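The open jaws (front finger at 275,140) are above and astride the handle bar (220,170 to 250,330). Descend and pinch.

```bash
python3 -m crank '[0,0,0,0,0,-0.02,60, 0,0,0,0,0,-0.02,60, 0,0,0,0,0,0,60]'; python3 -m crank '[0,0,0,0,0,-0.01,60, 0,0,0,0,0,-0.010,60, 0,0,0,0,0,0,60, 0,0,0,0,0,0,20, 0,0,0,0,0,0,0, 0,0,0,0,0,0,0, 0,0,0,0,0,0,0, 0,0,0,0,0,0,0]' 20
```

```text
time_s: 22.7
position: [0.6649, -0.0516, 0.351]
tool_rot: [[0.998, -0.063, -0.004], [-0.063, -0.998, 0.001], [-0.004, -0.001, -1.0]]
ft_force: [0.4, -0.0, 0.0]
grip_width: 0.0512
time_s: 23.5
position: [0.6665, -0.0515, 0.3332]
tool_rot: [[0.998, -0.063, 0.001], [-0.063, -0.998, -0.0], [0.001, 0.0, -1.0]]
ft_force: [0.1, 1.1, 2.3]
grip_width: 0.0112
```

```bash
python3 - <<'E'
import numpy as np
def P(a): x=.091-.226*np.cos(a)+.007*np.sin(a); return np.array([.998*x,-.063*x,.112+.226*np.sin(a)+.007*np.cos(a)])
a=np.r_[1.37,np.arange(1.29,0.05,-.08),0.04,0.0]
for i in range(len(a)-1): print(round(a[i+1],3),(P(a[i+1])-P(a[i])).round(4), P(a[i+1])[2].round(4),(.613+P(a[i+1])[0]).round(4))
E
```

```text
1.29 [-0.0177  0.0011 -0.0038] 0.3311 0.648
1.21 [-0.0173  0.0011 -0.0052] 0.3259 0.6307
1.13 [-0.0168  0.0011 -0.0065] 0.3194 0.6139
1.05 [-0.0163  0.001  -0.0079] 0.3115 0.5977
0.97 [-0.0156  0.001  -0.0091] 0.3024 0.5821
0.89 [-0.0148  0.0009 -0.0104] 0.292 0.5673
0.81 [-0.0139  0.0009 -0.0115] 0.2805 0.5534
0.73 [-0.013   0.0008 -0.0126] 0.2679 0.5404
0.65 [-0.0119  0.0008 -0.0136] 0.2543 0.5285
0.57 [-0.0108  0.0007 -0.0145] 0.2399 0.5177
0.49 [-0.0096  0.0006 -0.0153] 0.2245 0.5081
0.41 [-0.0083  0.0005 -0.016 ] 0.2085 0.4997
0.33 [-0.007   0.0004 -0.0166] 0.1919 0.4927
0.25 [-0.0057  0.0004 -0.0172] 0.1747 0.487
0.17 [-0.0043  0.0003 -0.0176] 0.1571 0.4827
0.09 [-0.0029  0.0002 -0.0179] 0.1393 0.4798
0.04 [-0.0011  0.0001 -0.0113] 0.128 0.4787
0.0 [-0.0005  0.     -0.009 ] 0.119 0.4783
```

```bash
python3 -m crank '[0,0,0,-0.0089,0.0006,-0.0017,0, 0,0,0,-0.0088,0.0005,-0.0021,0, 0,0,0,-0.0087,0.0006,-0.0024,0, 0,0,0,-0.0086,0.0005,-0.0028,0, 0,0,0,-0.0085,0.0006,-0.0031,0, 0,0,0,-0.0083,0.0005,-0.0034,0, 0,0,0,-0.0082,0.0005,-0.0038,0, 0,0,0,-0.0081,0.0005,-0.0041,0, 0,0,0,0,0,0,0]'
```

```text
time_s: 24.4
position: [0.5975, -0.0471, 0.309]
tool_rot: [[0.998, -0.063, -0.001], [-0.063, -0.998, 0.0], [-0.001, -0.0, -1.0]]
ft_force: [-0.4, -1.3, -0.3]
grip_width: 0.0112
```

```bash
python3 -m crank '[0,0,0,-0.0079,0.0005,-0.0044,0, 0,0,0,-0.0077,0.0005,-0.0047,0, 0,0,0,-0.0075,0.0005,-0.0051,0, 0,0,0,-0.0073,0.0004,-0.0053,0, 0,0,0,-0.0071,0.0005,-0.0056,0, 0,0,0,-0.0068,0.0004,-0.0059,0, 0,0,0,-0.0066,0.0004,-0.0062,0, 0,0,0,-0.0064,0.0004,-0.0064,0, 0,0,0,-0.0061,0.0004,-0.0067,0, 0,0,0,-0.0058,0.0004,-0.0069,0, 0,0,0,-0.0055,0.0004,-0.0071,0, 0,0,0,-0.0053,0.0003,-0.0074,0, 0,0,0,0,0,0,0]'
```

```text
time_s: 25.7
position: [0.5174, -0.042, 0.2364]
tool_rot: [[0.998, -0.063, -0.002], [-0.063, -0.998, 0.001], [-0.002, -0.0, -1.0]]
ft_force: [-1.0, 0.9, -3.1]
grip_width: 0.0113
```

```bash
python3 -m crank '[0,0,0,-0.0049,0.0003,-0.0075,0, 0,0,0,-0.0047,0.0003,-0.0078,0, 0,0,0,-0.0043,0.0003,-0.0079,0, 0,0,0,-0.004,0.0002,-0.0081,0, 0,0,0,-0.0036,0.0002,-0.0082,0, 0,0,0,-0.0034,0.0002,-0.0084,0, 0,0,0,-0.003,0.0002,-0.0086,0, 0,0,0,-0.0027,0.0002,-0.0086,0, 0,0,0,0,0,0,0]'; python3 -m crank '[0,0,0,-0.0022,0.0001,-0.0087,0, 0,0,0,-0.0021,0.0002,-0.0088,0, 0,0,0,-0.0016,0.0001,-0.0088,0, 0,0,0,-0.0013,0.0001,-0.009,0, 0,0,0,0,0,0,0]'
```

```text
time_s: 26.6
position: [0.4864, -0.04, 0.1709]
tool_rot: [[0.998, -0.063, -0.004], [-0.063, -0.998, 0.001], [-0.004, -0.001, -1.0]]
ft_force: [-7.1, -0.5, -0.3]
grip_width: 0.011
time_s: 27.1
position: [0.4788, -0.0395, 0.1356]
tool_rot: [[0.998, -0.063, -0.005], [-0.063, -0.998, 0.001], [-0.005, -0.001, -1.0]]
ft_force: [-9.1, -1.5, -1.4]
grip_width: 0.0107
```

```bash
python3 -m crank '[0,0,0,-0.0015,0,-0.006,0, 0,0,0,-0.001,0,-0.006,0, 0,0,0,-0.0005,0,-0.004,0, 0,0,0,0,0,-0.003,0, 0,0,0,0,0,-0.002,0, 0,0,0,0,0,0,0]'
```

```text
time_s: 27.7
position: [0.4769, -0.0395, 0.1156]
tool_rot: [[0.998, -0.063, -0.002], [-0.063, -0.998, 0.001], [-0.002, -0.001, -1.0]]
ft_force: [-6.5, 1.0, -2.0]
grip_width: 0.0112
```

```bash
python3 -m crank '[0,0,0,-0.0005,0,-0.002,0, 0,0,0,-0.0005,0,-0.002,0, 0,0,0,0,0,0,0]'
```

```text
time_s: 28.0
position: [0.4767, -0.0395, 0.1119]
tool_rot: [[0.998, -0.063, 0.0], [-0.063, -0.998, 0.0], [0.0, -0.001, -1.0]]
ft_force: [-1.7, 3.7, -1.8]
grip_width: 0.011
```

```bash
python3 -m crank '[0,0,0,0,0,-0.002,0, 0,0,0,0,0,-0.002,0, 0,0,0,0,0,-0.001,0, 0,0,0,0,0,0,0]'; python3 - <<'E'
from h import *
crop("scene","s8",130,120,280,300,3.3)
E
```

```text
time_s: 28.4
position: [0.4767, -0.0395, 0.1096]
tool_rot: [[0.998, -0.063, 0.002], [-0.063, -0.998, -0.001], [0.002, 0.001, -1.0]]
ft_force: [-11.9, 5.9, 28.3]
grip_width: 0.0111
```

View pics/s8.png

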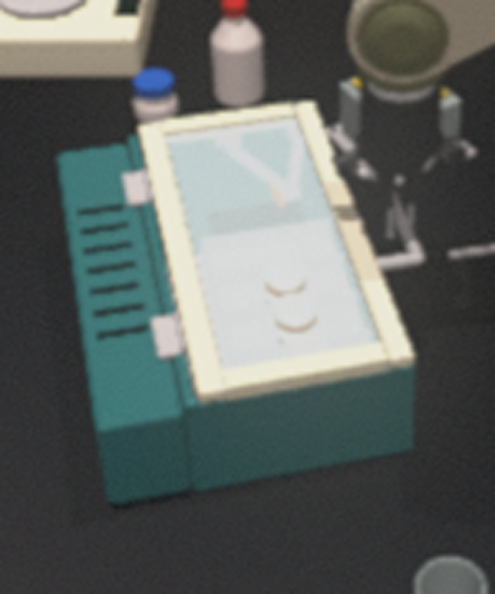

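Lid is shut (frame flush on the chamber, 28 N down on the bar). Release and move over the isolator.

```bash
python3 -m crank '[0,0,0,0,0,0.002,0, 0,0,0,0,0,0,32, 0,0,0,0,0,0,32, 0,0,0,0,0,0,32, 0,0,0,0,0,0.02,32, 0,0,0,0,0,0.04,32, 0,0,0,0,0,0.03,40, 0,0,0.044,-0.0136,-0.0376,0,40, 0,0,0.044,-0.0136,-0.0376,0,40, 0,0,0.044,-0.0136,-0.0376,0,40, 0,0,0.044,-0.0136,-0.0376,0,40, 0,0,0.044,-0.0136,-0.0376,0,40, 0,0,0.044,-0.0136,-0.0376,0,40, 0,0,0.044,-0.0136,-0.0376,0,40, 0,0,0,0,0,0,40]'; python3 - <<'E'
from h import *
crop("top","t6",190,90,390,250,3.8)
E
```

```text
time_s: 29.95
position: [0.3801, -0.307, 0.1989]
tool_rot: [[0.971, 0.239, 0.0], [0.239, -0.971, -0.002], [-0.0, 0.002, -1.0]]
ft_force: [0.7, 0.4, -0.4]
grip_width: 0.0344
```

View pics/t6.png

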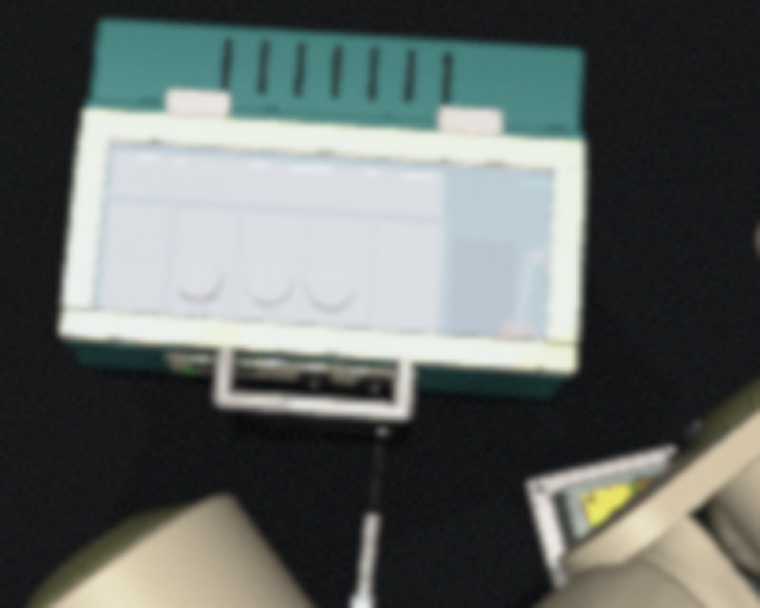

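Lid shut and all three jars upright in bays 2–4 (200,285 / 269,290 / 330,295). Now grip the isolator.

```bash
python3 -m crank '[0,0,0,0.0015,0.004,-0.03,40, 0,0,0,0,0,-0.03,40, 0,0,0,0,0,-0.02,40, 0,0,0,0,0,-0.009,40, 0,0,0,0,0,0,40, 0,0,0,0,0,0,0, 0,0,0,0,0,0,0, 0,0,0,0,0,0,0, 0,0,0,0,0,0,0]' 30
```

```text
time_s: 30.9
position: [0.3836, -0.299, 0.1113]
tool_rot: [[0.97, 0.243, 0.002], [0.243, -0.97, -0.001], [0.002, 0.002, -1.0]]
ft_force: [4.2, 3.9, 6.8]
grip_width: 0.0133
```

```bash
python3 -m crank '[0,0,-0.14,0,0,0,0, 0,0,-0.14,0,0,0,0, 0,0,-0.14,0,0,0,0, 0,0,-0.14,0,0,0,0, 0,0,-0.14,0,0,0,0, 0,0,-0.14,0,0,0,0, 0,0,-0.14,0,0,0,0, 0,0,-0.14,0,0,0,0, 0,0,-0.14,0,0,0,0, 0,0,-0.14,0,0,0,0, 0,0,-0.14,0,0,0,0, 0,0,-0.04,0,0,0,0, 0,0,0,0,0,0,0]'
```

```text
time_s: 32.2
position: [0.3863, -0.3007, 0.1113]
tool_rot: [[0.232, -0.973, 0.009], [-0.973, -0.232, -0.006], [0.008, -0.007, -1.0]]
ft_force: [20.0, -2.2, -5.1]
grip_width: 0.0132
```

```bash
python3 -m crank '[0,0,0,0,0,0,45, 0,0,0,0,0,0,45, 0,0,0,0,0,0,45, 0,0,0,0,0,0.03,45, 0,0,0,0,0,0.04,45, 0,0,0,0,0,0.04,45, 0,0,0,-0.02,-0.035,0.01,45, 0,0,0,-0.02,-0.035,0.01,45, 0,0,0,-0.02,-0.035,0,45, 0,0,0,-0.02,-0.035,0,45, 0,0,0,0,0,0,45, 0,0,0,0,0,0,45]'; python3 - <<'E'
from h import *
crop("scene","s9",130,90,330,290,2.9)
E
```

```text
time_s: 33.4
position: [0.3021, -0.4391, 0.2398]
tool_rot: [[0.232, -0.973, -0.0], [-0.973, -0.232, 0.001], [-0.001, 0.0, -1.0]]
ft_force: [0.3, -0.1, -0.3]
grip_width: 0.0384
```

View pics/s9.png

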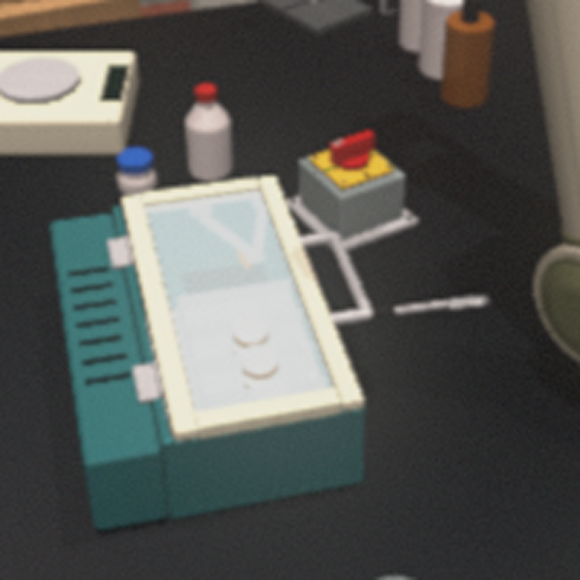

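The isolator bar (352,148) is back at its starting ON direction, the lid is flush, and the robot is clear. Hand in.

```bash
python3 -c "
from rig import *
print(close_job())"
```

```text
the job is handed in; nothing more can be done
None
```

I finished every step and handed the job in at about 33 s; the hand-in gives no verdict.

- **What I did:** I turned the isolator off, then stood the three jars present upright in bays 2, 3 and 4. I broke the stay with a 26 mm press and lowered the lid by its handle bar until it was shut. Only then did I turn the isolator back on.
- **Last checks:** The final scene picture shows the lid flush, the isolator bar back in its starting ON direction and the gripper well clear.
    - **Jars:** The top view, taken after shutting, shows all three standing in their bays. The last scene view makes out only two of them clearly through the lid window.
    - **Bystanders:** I saw none knocked over or moved, but I did not measure where they ended up. The pan and dish were outside the later pictures.
- **Readings that disagreed:** The handle bar's length did not match the fit (up to about 3.6 px off in the images), and some early position readings differed by up to about 2 cm until I re-read the pixels. Every grasp still closed at the expected width.
- **Forces:** The highest wrist force reading was about 29 N, while pressing the lid shut.

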